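Hang the offcut tote on the drop-flap peg

TASK

Hang the small offcut tote on the stand's peg: slip its eye over the peg and, with the eye riding lightly on the peg, slide it in so that it lifts the drop flap, until the flap falls shut behind it. Then, with the flap down, gently draw the tote back until the eye stops against the flap, to prove that it is caught, and leave it hanging there. Be gentle with tote and peg throughout (the peg's exact height has to be felt), keep the tote upright, and leave the other things on the bench where they are.

Things in the scene. Friction and masses are not known exactly. Their poses are not given: they have to be found in the camera images.
- tote: Loose small steel tote, 0.25 to 0.45 kg, standing on the bench. Tray 44 (x) x 90 (y) x 40 mm high with aluminium offcuts; from its middle a 5 mm thick centre plate (thin in x, 38 mm wide in y) rises, with an eye (opening through it along x) and a black grip block on top; 154 mm high in all. Origin: centre of its underside, z up. Turned half round about z it is the same.
- tote_eye (a point): Centre of the tote's eye, 90 mm above its underside. Opening 26 mm wide (y); flat lower edge 69 mm above the underside; its roof is a shallow inverted V (25 degree slopes), apex 109.6 mm above the underside, under 5 to 9 mm of steel. Axes as the tote: x runs through the eye.
- tote_grip (a point): Centre of the tote's grip block, 134 mm above the tote's underside: plastic, 14 mm thick (x), 26 mm wide (y), 40 mm high (z), standing straight above the eye; nothing else within 30 mm of its sides. It can be taken from above across the 26 mm.
- stand: Fixed stand: dark foot plate 150 x 130 x 10 mm, aluminium upright 30 x 40 mm, 174 mm high. Origin on the bench under the upright's centre, z up. The peg points along the stand's -x, so the eye slides on along +x, toward the upright (its face is at x = -15 mm).
- stand_peg (a point): Point fixed on the stand: the NOMINAL peg axis at the flap's hinge, 79 mm in front of the upright's centre, 145 mm above the bench; axes as the stand. The peg's bracket is clamped in a slot: the true axis (with collar and flap) is 0 to 10 mm above or below this point, unmeasured, and does not move; along and across the peg the point is true. The peg's tip is 13 mm in front (-x).
- stand_collar (a point): Point fixed on the stand, 29 mm behind (+x) stand_peg at the same nominal height: the face of the peg's stop collar (22 mm across). The peg is a level round steel bar 12 mm thick. When the eye's roof rests on the peg, tote_eye is 13 mm below the peg's true axis; with the plate at the collar the eye's centre is 26.5 mm behind stand_peg.
- flap (a joint): Drop flap: steel plate 4 mm thick, 14 mm wide, 60 g, hinged on the peg axis, hanging 40 mm below it. 0 = hanging shut (stopped: cannot swing toward the tip); positive = swung inward (+x) and up, to 1.35 rad; falls by its weight. The eye's lower edge lifts it; it drops off when the eye's centre is 24 mm behind the hinge, but stays up even at the collar if the eye rides over 2 mm above the peg.
- tube_core: Bystander: upright loose cardboard tube core, 72 mm across, 100 mm high; origin at the centre of its underside.
- tape_roll: Bystander: loose roll of brown tape lying flat, 100 mm across, 48 mm high; origin at the centre of its underside.
- carton: Bystander: small loose cardboard box, 70 x 95 x 55 mm high; origin at the centre of its underside.
Things that resemble listed ones, but are neither listed nor needed, are in the scene too. Of the things that look like the tote, take the one that is farthest to the robot's right at the start.

How it is judged:
On the way, in this order (a step that is already met when the one before it is completed fails the run):
1. the eye is on the peg and has lifted the flap (value of joint flap above 0.35 rad and x of tote_eye in the frame of stand_peg between -0.004 and 0.032 m and y of tote_eye in the frame of stand_peg between -0.011 and 0.011 m), for 0.05 s.
2. the eye is in at the collar and the flap has fallen shut behind it (value of joint flap below 0.12 rad and x of tote_eye in the frame of stand_peg between 0.012 and 0.032 m and y of tote_eye in the frame of stand_peg between -0.011 and 0.011 m), for 0.1 s.
3. the tote has been drawn back so that its eye stands against the shut flap (value of joint flap below 0.12 rad and x of tote_eye in the frame of stand_peg between 0 and 0.009 m), for 0.1 s.
At the end, for the whole second after the job is handed in: The tote hangs at rest and upright (within 0.15 rad) on the peg by its eye, the eye between the flap and the collar (eye centre 0 to 30 mm behind the flap's hinge, within 8 mm sideways, 26 mm below to level with the nominal peg axis), the flap shut (under 0.12 rad) (value of joint flap below 0.12 rad and x of tote_eye in the frame of stand_peg between 0 and 0.03 m and y of tote_eye in the frame of stand_peg between -0.008 and 0.008 m and z of tote_eye in the frame of stand_peg between -0.026 and 0 m and angle between tote's own z axis and vertical below 0.15 rad and linear speed of tote below 0.02 m/s); the robot touches nothing.
It fails at once if the tote is pressed, pulled or dropped on the stand, peg or flap with more than 20 N (contact force between tote and stand above 20 N).
It fails at once if the robot itself pushes on the stand, peg or flap with more than 20 N (contact force between any of the arm, the fingers and stand above 20 N).
It fails at once if the tote is tipped more than 0.5 rad (angle between tote's own z axis and vertical above 0.5 rad).
It fails at once if a bystander is moved more than 30 mm (distance of any of tube_core, tape_roll, carton from where it was at the start of the episode above 0.03 m).
It also fails if it takes over 72 s, if anything falls off the work surface, if the arm or the gripper's body presses on something with over 40 N, if the wrist force passes 120 N, or if a joint passes its speed limit or range.

ROBOT

A 6-joint arm with a two-finger parallel gripper is mounted at the origin on the work surface. World frame = base frame: x ahead of the robot, y to its left, z up, the work surface at z = 0. Lengths are in m, angles in rad, forces in N, time in s.
With the tool pointing down it reaches from about 0.425 to 0.95 m from the base axis. Payload 3.5 kg.
Tool frame: the origin (TCP) lies on the centre line of the jaws, within the pads' length; the fingertips stand 14 mm ahead of it and the grasp point (between the pads) lies 5 mm behind it (ctrl.finger_overhang is the distance from the TCP to the fingertips, in m); z points along the fingers, y is the line along which they close (so a half turn about z gives the same grasp; the last joint's range is limited). The gripper opens to 85 mm and grips with 20 to 120 N. Pads are 22 mm wide; open, the fingers measure 114 mm over their backs; the gripper's body (76 mm by 85 mm) begins 54 mm behind the grasp point. The pads swing forward as they close: fully open they stand 13 mm farther back than shut.
Start: joints at [1.079, 0.286, 1.577, -0, 1.279, -0.15], TCP at [0.226, 0.636, 0.245] pointing down, gripper open.
Joint ranges: [-2.77, 2.77], [-0.9, 2.22], [0.21, 2.48], [-1.53, 4.67], [0.24, 2.81], [-2.84, 2.84]. Speed limits (rad/s): [2.79, 2.79, 3.14, 3.14, 3.14, 3.14].

INTERFACE

Orientations are given as a unit quaternion [x, y, z, w].
In Python, from plant import ctrl gives the robot as it stands.
- The arm moves only by the tool send_rows, never from a script. Its argument "moves" is text: rows parted by semicolons, each of 7 numbers parted by spaces: the turn, a rotation vector about the tool's x, y, z in units of 360 degrees (1.0 is 360 degrees), then the shift along the tool's x, y, z in units of 20 cm (1.0 is 20 cm), then the gripper's target within -1 to 1 (fully open at 1, half-way at 0, shut at -1). A call has 1 to 12 rows; each row is the pose to reach, as a shift and turn from the pose commanded when the call began, along the tool's axes at that moment, turning the shorter way round; what a row does not reach only later rows make up. A row lasts 1/8 s, in which the tool goes at most 62.5 mm and 10.7 degrees, less where a joint would pass 70% of its speed; a pose out of reach is approached as far as the arm can. A call with a number of a shift or a turn outside -1 to 1 is refused whole. A call with a gripper value outside its range is refused whole. The fingers move at their own pace and stop on an object; "newtons" is the grip in N (left out, the last holds). Time passes only in rows, so rows that repeat a pose let the fingers close. It gives the time, the measured TCP pose, the force, the opening and the grip force at its end, in the units of the state.
- ctrl.get_state(): the state, without advancing time (a new reading comes with each control period).
- ctrl.read_camera(name): name is "scene" or "top" or "wrist"; returns a dict with "image" (384x512x3 uint8, red, green, blue), "fovy" (degrees; the focal length in pixels is half the picture's height over the tangent of half this angle, whatever the lens; pixels are square), "cx", "cy" (the principal point, pixels), "extrinsics" (4x4, takes a point from camera to world coordinates). Camera axes: x right, y up, looking along -z (the intrinsics and any distortion apply to the point x, -y, -z); pixel columns grow to the right and rows downward; lengths in m; the calibration is good to about 2 mm. A picture is of the moment at which its call begins. There is no depth.
- ctrl.sign_off(): hands the job in; it is judged then, once.
The state is a dict: "time": time; "qpos": joint angles; "dq": joint speeds; "joint_efforts": joint torques, N m; "eef_pos": TCP position; "tcp_rot": TCP orientation; "contact_force": force on the tool from outside, world axes, zero at the start; "wrist_torque": the same for the moment, N m; "opening": opening from 0.0 (shut) to 1.0 (fully open); "finger_force": force on a finger pad.
Only numpy, scipy, OpenCV 4.12 (cv2) and the standard library are available. Lean on these libraries where they do the work, as an engineer would, in place of code of your own. Each camera call takes 0.05 s, during which the arm holds its last target. There are 200 camera calls.

## Working session

There is one attempt and no reset: what is moved stays moved. The work goes in short steps, Python scripts to look and compute and a tool call to move; the robot and the scene stay as the last step left them, time stands still between calls to the robot, and variables do not carry over. Pictures are saved under pics/ and viewed, at most 13 in all, crops included, and the job is handed in when it is done.

Besides the shell and the picture viewer there is one more tool, called after "Emit:" as name(argument=value, ...) on one line, values as JSON. send_rows: Moves the arm, as the interface text tells. Its arguments: {"type":"object","properties":{"moves":{"type":"string"},"newtons":{"type":"number"}},"required":["moves"]}

```bash
ls; mkdir -p pics; python3 - <<'E'
from plant import ctrl
import cv2,numpy as np
s=ctrl.get_state();print(s)
for n in ["scene","top"]:
    c=ctrl.read_camera(n)
    cv2.imwrite(f"pics/{n}0.png",c["image"][:,:,::-1])
    print(n,{k:v for k,v in c.items() if k!="image"})
    np.savez(f"{n}0.npz",**c)
E
```

```text
pics
{'time': 0.0, 'qpos': array([ 1.07899987e+00,  2.87127939e-01,  1.57820198e+00,  2.25227986e-05,
        1.27859354e+00, -1.49971370e-01]), 'dq': array([ 0.00187536,  0.00149437,  0.00026293, -0.00168395, -0.00046028,
       -0.00109734]), 'joint_efforts': array([ 2.94270721e-04, -4.05983591e+01, -2.92626768e+01, -1.32032219e-04,
        5.79559404e-03, -6.13659651e-06]), 'eef_pos': array([0.22591175, 0.6354016 , 0.24395877]), 'tcp_rot': array([ 1.70084762e-01,  9.85428747e-01, -1.10251748e-03, -3.77804595e-04]), 'contact_force': array([ 1.10545277,  0.33648234, -0.09850687]), 'wrist_torque': array([0.03282161, 0.01681681, 0.00261743]), 'finger_force': 0.0, 'opening': 0.9981434185019094}
scene {'fovy': 57.86763955892769, 'cx': 260.283264251798, 'cy': 186.9684968873248, 'extrinsics': array([[ 0.17340958, -0.559343  ,  0.81059516,  1.31332193],
       [ 0.98465931,  0.11465589, -0.13152976, -0.08007164],
       [-0.01936926,  0.82096859,  0.57064472,  0.66044717],
       [ 0.        ,  0.        ,  0.        ,  1.        ]])}
top {'fovy': 54.607550082062744, 'cx': 252.75838565282223, 'cy': 182.65095654429157, 'extrinsics': array([[-0.00816722,  0.99730352, -0.07293137,  0.42365573],
       [-0.99996513, -0.00827236, -0.00113956,  0.04546776],
       [-0.0017398 ,  0.07291952,  0.99733631,  0.97545026],
       [ 0.        ,  0.        ,  0.        ,  1.        ]])}
```

View pics/scene0.png

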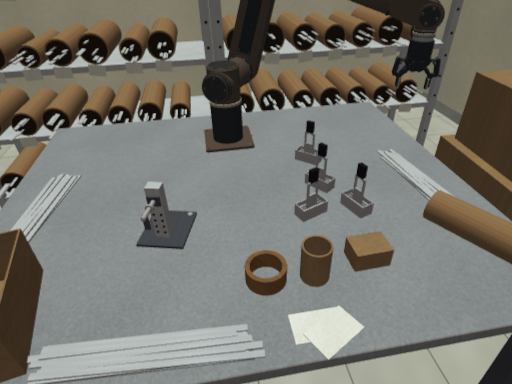

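View pics/top0.png

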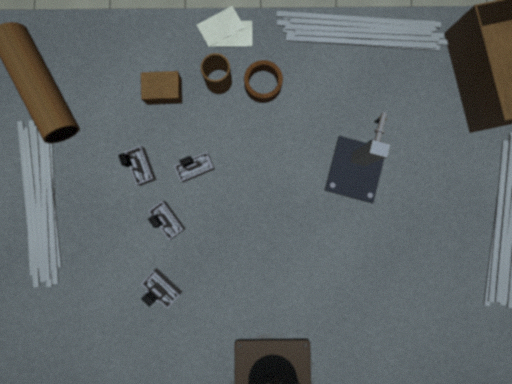

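```bash
cat > h.py <<'E'
import numpy as np,cv2
from scipy.spatial.transform import Rotation as R
def load(n): return dict(np.load(n+".npz"))
def ray(c,uv):
    f=192/np.tan(np.radians(float(c["fovy"]))/2);E=c["extrinsics"]
    d=np.array([(uv[0]-c["cx"])/f,-(uv[1]-c["cy"])/f,-1.0])
    return E[:3,3],E[:3,:3]@d
def onz(c,uv,z):
    o,d=ray(c,uv);return o+d*(z-o[2])/d[2]
def proj(c,p):
    f=192/np.tan(np.radians(float(c["fovy"]))/2);E=c["extrinsics"]
    q=E[:3,:3].T@(np.asarray(p)-E[:3,3]);return np.array([c["cx"]-f*q[0]/q[2],c["cy"]+f*q[1]/q[2]])
def two(c1,a,c2,b):
    o1,d1=ray(c1,a);o2,d2=ray(c2,b)
    t=np.linalg.lstsq(np.c_[d1,-d2],o2-o1,rcond=None)[0]
    p,q=o1+d1*t[0],o2+d2*t[1];return (p+q)/2,np.linalg.norm(p-q)
E
python3 - <<'E'
from h import *
t=load("top0")["image"][:,:,::-1];s=load("scene0")["image"][:,:,::-1]
z=lambda im,x,y:cv2.resize(im[y:y+50,x:x+66],(400,300),interpolation=cv2.INTER_CUBIC)
a=np.vstack([np.hstack([z(t,162,140),z(s,280,165)]),np.hstack([z(t,340,105),z(s,125,180)])])
cv2.imwrite("pics/c1.png",a)
E
```

```text
(no output)
```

View pics/c1.png

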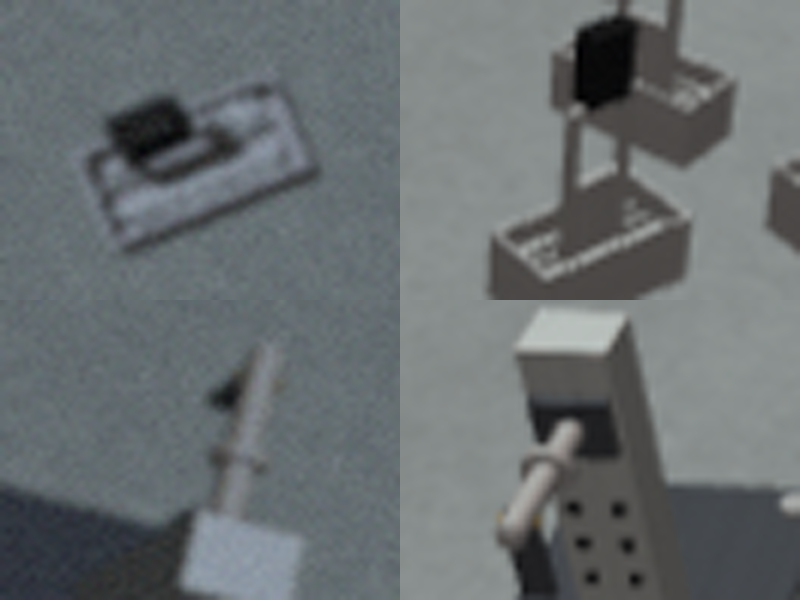

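```bash
python3 - <<'E'
from h import *
T=load("top0");S=load("scene0")
tt=lambda x,y:(162+x/6.06-.4,140+y/6-.4)
ts=lambda x,y:(340+x/6.06-.4,105+(y-300)/6-.4)
ss=lambda x,y:(125+(x-400)/6.06-.4,180+(y-300)/6-.4)
st=lambda x,y:(280+(x-400)/6.06-.4,165+y/6-.4)
q=np.array([onz(T,tt(*p),.04) for p in [(82,155),(285,80),(320,170),(125,248)]])
print("rim",q.round(4),q.mean(0));
for i in range(4):
    d=q[(i+1)%4]-q[i];print(np.linalg.norm(d),np.degrees(np.arctan2(d[1],d[0])))
# grip block top centre
print("rim scene",[onz(S,st(*p),.04)[:2].round(4) for p in [(490,235),(618,170),(690,215),(545,280)]])
print("grip",two(T,tt(150,122),S,st(606,62)))
print("upr scene",[onz(S,ss(*p),.174)[:2].round(4) for p in [(535,308),(630,312),(612,355),(515,352)]])
print("upr top",[onz(T,ts(*p),.174)[:2].round(4) for p in [(198,512),(302,537)]])
print("pegtip",two(T,ts(268,345),S,ss(512,530)))
a,b=onz(T,ts(268,345),.145),onz(T,ts(230,510),.145);d=b-a;print(a,b,np.degrees(np.arctan2(d[1],d[0])))
# plate corners by mask
im=T["image"];hsv=cv2.cvtColor(im,cv2.COLOR_RGB2HSV)
m=((im.max(2)<75)&(np.arange(512)[None]>310)&(np.arange(512)[None]<410)&(np.arange(384)[:,None]>125)&(np.arange(384)[:,None]<215)).astype(np.uint8)
c=max(cv2.findContours(m,0,2)[0],key=cv2.contourArea);print(cv2.minAreaRect(c),[onz(T,p,.01)[:2].round(3) for p in cv2.boxPoints(cv2.minAreaRect(c))])
E
```

```text
rim [[0.5374 0.2427 0.04  ]
 [0.5686 0.1579 0.04  ]
 [0.5302 0.1432 0.04  ]
 [0.4979 0.2245 0.04  ]] [0.53351373 0.19206918 0.04      ]
0.09035122177032737 -69.79998442521239
0.041086867611192526 -159.13915505514038
0.08742496103031847 111.68956689375563
0.04349215412469192 24.72290234501693
rim scene [array([0.5366, 0.1458]), array([0.497 , 0.2221]), array([0.5402, 0.2449]), array([0.5754, 0.1621])]
grip (array([0.53820571, 0.19688845, 0.13446799]), np.float64(0.0007773071381723443))
upr scene [array([ 0.5378, -0.2463]), array([ 0.5491, -0.2066]), array([ 0.5802, -0.2121]), array([ 0.57  , -0.2514])]
upr top [array([ 0.5734, -0.2146]), array([ 0.5639, -0.2517])]
pegtip (array([ 0.64371227, -0.25325205,  0.13982745]), np.float64(0.0016065753375289933))
[ 0.64240689 -0.2522509   0.145     ] [ 0.57944963 -0.23597477  0.145     ] 165.50488345741124
((355.7026672363281, 167.3596649169922), (49.72474670410156, 60.60358428955078), 14.38139533996582) [array([ 0.472, -0.139]), array([ 0.626, -0.182]), array([ 0.592, -0.307]), array([ 0.439, -0.263])]
```

```bash
cat >> h.py <<'E'
def row(p,yaw,p0=None,q0=None):
    """row to TCP position p, tool down with tool-x yaw (deg), from commanded pose"""
    from plant import ctrl
    s=ctrl.get_state();p0=s["eef_pos"] if p0 is None else p0
    R0=R.from_quat(s["tcp_rot"] if q0 is None else q0)
    y=np.radians(yaw);x=np.array([np.cos(y),np.sin(y),0]);z=np.array([0,0,-1.]);Rt=R.from_matrix(np.c_[x,np.cross(z,x),z])
    return np.round(np.r_[(R0.inv()*Rt).as_rotvec()/2/np.pi,R0.inv().apply(np.array(p)-p0)/.2],4)
E
python3 -c "
from h import *
print(row([.536,.194,.245],200.5))"
```

```text
[-3.0000e-04 -2.0000e-04 -1.1130e-01 -2.2005e+00 -1.5599e+00 -2.1000e-03]
```

Emit:
send_rows(moves="0 0 0 -0.24 -0.17 0 1;0 0 0 -0.5 -0.35 0 1;0 0 0 -0.75 -0.53 0 1;0 0 0 -0.98 -0.69 0 1", newtons=40)

```text
time: 0.6
eef_pos: [0.3652, 0.4383, 0.2448]
tcp_rot: [0.17, 0.985, -0.0, -0.0]
contact_force: [-0.2, 0.2, 0.0]
opening: 1.002
finger_force: 0.0
```

Emit:
send_rows(moves="0 0 -0.028 -0.24 -0.17 0 1;0 0 -0.056 -0.5 -0.35 0 1;0 0 -0.084 -0.75 -0.53 0 1;0 0 -0.111 -0.98 -0.69 0 1")

```text
time: 1.1
eef_pos: [0.4987, 0.2501, 0.2449]
tcp_rot: [-0.173, 0.985, 0.0, -0.0]
contact_force: [0.6, -0.7, 0.7]
opening: 1.001
finger_force: 0.0
```

```bash
python3 -c "
from h import *
print(row([.536,.194,.245],200.5))"
```

```text
[ 0.000e+00 -1.000e-04 -1.500e-03 -7.970e-02 -3.272e-01 -4.000e-04]
```

Emit:
send_rows(moves="0 0 -0.0015 -0.04 -0.16 0 1;0 0 -0.0015 -0.06 -0.26 0 1;0 0 -0.0015 -0.06 -0.26 0 1;0 0 -0.0015 -0.06 -0.26 0 1")

```text
time: 1.6
eef_pos: [0.5263, 0.2078, 0.2451]
tcp_rot: [-0.175, 0.984, 0.0, -0.0]
contact_force: [0.3, 0.4, -0.6]
opening: 0.999
finger_force: 0.0
```

```bash
python3 - <<'E'
from h import *
from plant import ctrl
c=ctrl.read_camera("wrist");np.savez("w1.npz",**c);s=ctrl.get_state();print(s["eef_pos"],s["tcp_rot"])
cv2.imwrite("pics/w1.png",c["image"][:,:,::-1])
print(row([.536,.194,.245],200.5),proj(c,[.536,.194,.154]),proj(c,[.536,.194,.0]))
E
```

```text
[0.52623294 0.20796568 0.24523518] [-1.75702324e-01  9.84443302e-01  2.07803145e-04 -1.86046903e-04]
[ 0.0001 -0.     -0.0007 -0.0217 -0.0824  0.0011] [236.86751061 208.22446204] [245.09178664 162.06505305]
```

View pics/w1.png

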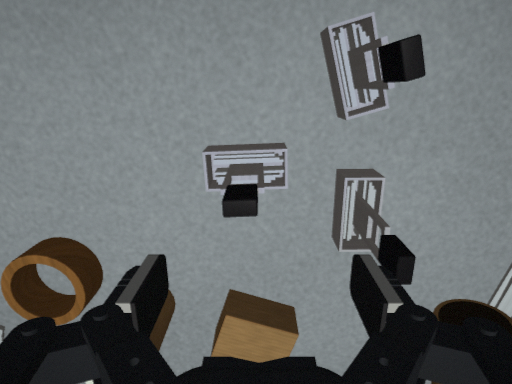

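```bash
python3 - <<'E'
from h import *
c=load("w1")
g=onz(c,(240.5,206.8),.154);print(g)
q=np.array([onz(c,p,.04) for p in [(205,152),(287,145),(288,187.5),(207,190)]]);print(q.mean(0))
for i in range(4):
    d=q[(i+1)%4]-q[i];print(np.linalg.norm(d),np.degrees(np.arctan2(d[1],d[0])))
for p in [(223,215.5),(258.5,215.5),(224,199),(257.5,199)]: print(onz(c,p,.154))
E
```

```text
[0.53401033 0.19615191 0.154     ]
[0.53356635 0.19662541 0.04      ]
0.08694639400440897 115.09119791886133
0.04687564908796505 23.133557293787216
0.08911523203451618 -67.97158096654556
0.042244212657576274 -159.85573490847693
[0.54505166 0.18618558 0.154     ]
[0.53592997 0.21101928 0.154     ]
[0.53241062 0.18280531 0.154     ]
[0.52394958 0.20583529 0.154     ]
```

```bash
python3 -c "
from h import *
print(row([.534,.196,.133],200.7))"
```

```text
[ 1.000e-04 -0.000e+00 -1.300e-03 -1.590e-02 -6.980e-02  5.611e-01]
```

Emit:
send_rows(moves="0 0 -0.001 -0.016 -0.07 0.1 1;0 0 -0.001 -0.016 -0.07 0.25 1;0 0 -0.001 -0.016 -0.07 0.4 0.5;0 0 -0.001 -0.016 -0.07 0.5 0.2;0 0 -0.001 -0.016 -0.07 0.56 0.1;0 0 -0.001 -0.016 -0.07 0.56 0;0 0 -0.001 -0.016 -0.07 0.56 -0.2;0 0 -0.001 -0.016 -0.07 0.56 -0.5;0 0 -0.001 -0.016 -0.07 0.56 -1;0 0 -0.001 -0.016 -0.07 0.56 -1;0 0 -0.001 -0.016 -0.07 0.56 -1;0 0 -0.001 -0.016 -0.07 0.56 -1", newtons=40)

```text
time: 3.15
eef_pos: [0.5357, 0.1952, 0.1347]
tcp_rot: [-0.178, 0.984, 0.0, 0.001]
contact_force: [0.3, 1.4, 4.8]
opening: 0.294
finger_force: 41.4
```

Emit:
send_rows(moves="0 0 0 0 0 -0.03 -1;0 0 0 0 0 -0.1 -1;0 0 0 0 0 -0.2 -1;0 0 0 0 0 -0.35 -1;0 0 0 0 0 -0.5 -1;0 0 0 0 0 -0.6 -1;0 0 0 0 0 -0.65 -1;0 0 0 0 0 -0.65 -1;0 0 0 0 0 -0.65 -1")

```text
time: 4.28
eef_pos: [0.5341, 0.1946, 0.2618]
tcp_rot: [-0.178, 0.984, -0.0, -0.001]
contact_force: [-0.1, -0.4, -3.0]
opening: 0.304
finger_force: 40.5
```

```bash
python3 - <<'E'
from h import *
from plant import ctrl
s=ctrl.get_state();print(s["contact_force"],s["wrist_torque"])
T=load("top0")
print(row([.710,-.271,.265],164.7))
a=ctrl.read_camera("scene");np.savez("s2.npz",**a)
im=a["image"][:,:,::-1];cv2.imwrite("pics/s2.png",cv2.resize(im[60:260,230:430],(600,600)))
E
```

```text
[-0.05117301 -0.4354549  -2.95311221] [ 0.01329032  0.02997399 -0.03458515]
[-1.0000e-04 -4.0000e-04  9.9500e-02 -8.0000e-03 -2.4888e+00 -1.7300e-02]
```

View pics/s2.png

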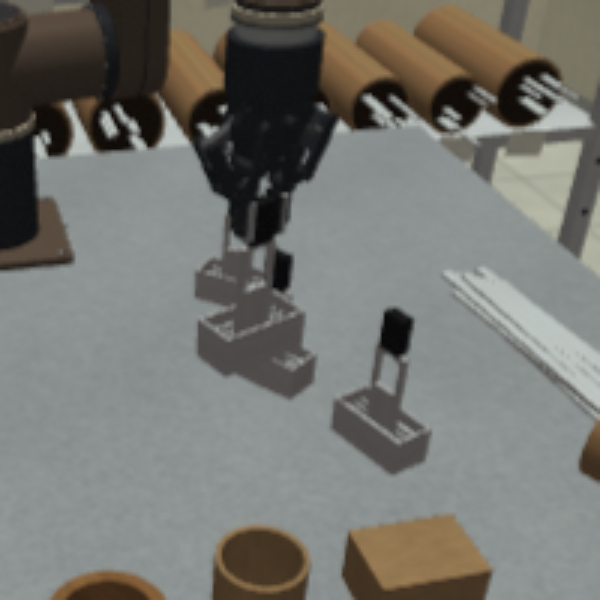

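Emit:
send_rows(moves="0 0 0 0 -0.05 0 -1;0 0 0 0 -0.15 0 -1;0 0 0 0 -0.3 0 -1;0 0 0 0 -0.45 0 -1;0 0 0 0 -0.6 0 -1;0 0 0 0 -0.75 0 -1;0 0 0 0 -0.9 0 -1")

```text
time: 5.2
eef_pos: [0.5983, 0.0237, 0.2631]
tcp_rot: [-0.178, 0.984, -0.0, -0.0]
contact_force: [0.1, 1.1, -2.6]
opening: 0.302
finger_force: 40.4
```

Emit:
send_rows(moves="0 0 0.013 0 -0.15 0 -1;0 0 0.026 0 -0.3 0 -1;0 0 0.04 0 -0.45 0 -1;0 0 0.053 0 -0.6 0 -1;0 0 0.066 0 -0.75 0 -1;0 0 0.08 0 -0.87 0 -1;0 0 0.09 0 -0.95 0 -1;0 0 0.09 0 -0.95 0 -1")

```text
time: 6.2
eef_pos: [0.6642, -0.1543, 0.2627]
tcp_rot: [0.105, 0.995, -0.0, -0.0]
contact_force: [-0.0, 0.1, -3.0]
opening: 0.297
finger_force: 40.4
```

```bash
python3 -c "
from h import *
print(row([.710,-.271,.240],164.7))"
```

```text
[-1.000e-04 -1.000e-04  9.200e-03 -3.453e-01 -5.232e-01  1.133e-01]
```

Emit:
send_rows(moves="0 0 0.003 -0.05 -0.08 0 -1;0 0 0.006 -0.12 -0.2 0 -1;0 0 0.009 -0.2 -0.32 0 -1;0 0 0.009 -0.29 -0.44 0.05 -1;0 0 0.009 -0.345 -0.523 0.1 -1;0 0 0.009 -0.345 -0.523 0.11 -1;0 0 0.009 -0.345 -0.523 0.11 -1;0 0 0.009 -0.345 -0.523 0.11 -1")

```text
time: 7.2
eef_pos: [0.7106, -0.2672, 0.2421]
tcp_rot: [0.131, 0.991, 0.0, 0.0]
contact_force: [0.7, 0.1, -2.7]
opening: 0.297
finger_force: 40.5
```

```bash
python3 - <<'E'
from h import *
from plant import ctrl
for n in ["top","scene","wrist"]: 
    c=ctrl.read_camera(n);np.savez(n+"3.npz",**c)
t,s,w=[load(n+"3")["image"][:,:,::-1] for n in ["top","scene","wrist"]]
z=lambda im,x,y:cv2.resize(im[y:y+75,x:x+100],(400,300),interpolation=cv2.INTER_CUBIC)
cv2.imwrite("pics/c3.png",np.vstack([np.hstack([z(t,330,70),z(s,95,170)]),np.hstack([cv2.resize(w,(400,300)),z(s,95,230)])]))
s=ctrl.get_state();print(s["eef_pos"],s["contact_force"])
E
```

```text
[ 0.71059303 -0.26757894  0.24220341] [ 0.19583366 -0.4100421  -2.31814493]
```

View pics/c3.png

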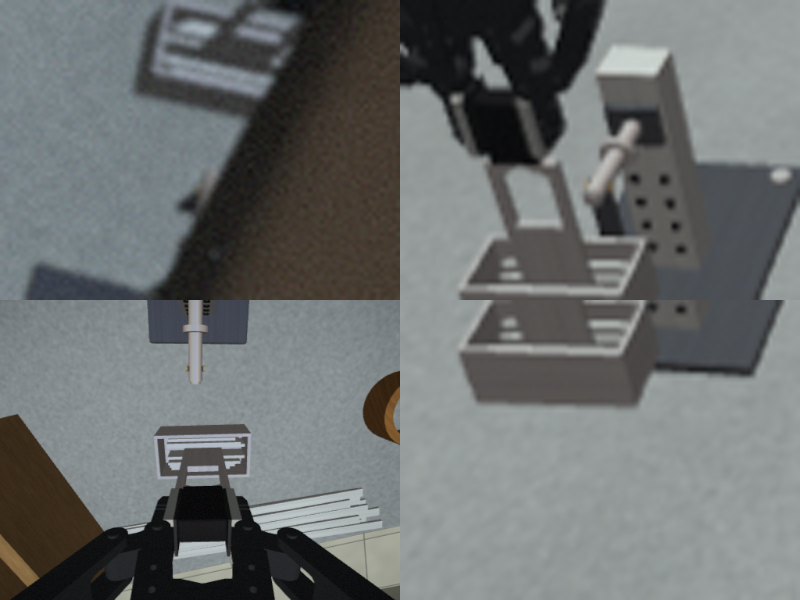

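```bash
python3 - <<'E'
from h import *
w=load("wrist3");g=cv2.cvtColor(w["image"],cv2.COLOR_RGB2GRAY).astype(int)
for v in (60,75,90,98): 
    print(v,g[v,232:270])
v=100
print("tip col",g[85:112,250])
for v in (172,200,215): print(v,g[v,190:225],g[v,300:330])
# plate beams / rim
def L(a,z): return onz(w,a,z)[:2].round(4)
s=R.from_quat
ax=np.array([-.9646,.2639]);
print("tcp proj",proj(w,[.7106,-.2676,.242-.0445]))
E
```

```text
60 [138 141 143 144 147 147 148 149 146 131 135 148 158 161 165 166 167 167
 168 171 173 168 158 146 134 117 101 133 143 141 138 138 140 139 136 139
 140 140]
75 [146 146 146 146 145 148 149 148 148 128 131 146 156 160 163 167 169 167
 170 172 173 168 159 147 131 117 109 134 137 138 139 140 142 143 141 140
 137 140]
90 [142 141 141 144 141 139 129 113  88  78 110 142 157 162 165 169 169 170
 170 174 173 166 160 145 131 100  77  76 113 136 143 146 144 144 143 142
 142 142]
98 [143 143 142 143 143 143 144 146 144 127 130 147 156 162 166 171 169 170
 171 174 174 167 157 144 132 113 104 131 142 142 140 138 138 137 137 135
 136 140]
tip col [170 169 168 169 170 170 170 170 172 169 172 170 171 171 170 171 171 171
 170 171 170 171 160 143 141 141 140]
172 [143 145 148 149 149 146 142 128  89  71  73  72  70  73  72  69  73  71
  75  77  78  78  76  77  79  78  77  81  84  83  83  86  84  83  82] [174 174 174 173 174 174 174 173 175 174 175 173 174 174 175 175 173 175
 176 175 175 159 145 146 143 141 143 143 146 142]
200 [137 140 143 144 141 141 142 145 145 162 169 170 169 107  63  65  65  63
  63  64  64 108 161 173 157 116 101 101 100  99 102 107 109 108 108] [187 187 188 188 187 189 187 186 187 188 188 186 167 104  70  71 152 169
 171 169 159 150 146 145 144 146 148 150 150 146]
215 [145 140 140 140 142 144 145 143 139 137 155 170 172 171 125  75  64  67
  65  71  71  73  73  73  73  73  72  74  74 140 178 185 185 185 185] [ 73  74  74  73  73  73  74  75  74  74  74  72  73  70  69  90 154 172
 170 166 156 154 152 151 148 147 146 141 143 147]
tcp proj [258.17900808 229.13902929]
```

```bash
python3 - <<'E'
from h import *
w=load("wrist3");u=np.array([-.9646,.2639]);n=np.array([-.2639,-.9646])
f=192/np.tan(np.radians(float(w["fovy"]))/2)
for z in (.135,.140,.145):
    a,b,t=[onz(w,p,z)[:2] for p in [(249.7,40),(249.7,90),(249.7,107)]]
    d=a-b;print(z,"hinge",b.round(4),"tip",t.round(4),np.degrees(np.arctan2(d[1],d[0])).round(2), "diam",np.linalg.norm(onz(w,(241,90),z)-onz(w,(258.5,90),z)))
l,r=onz(w,(199,200),.1475)[:2],onz(w,(320.8,200),.1475)[:2];print("rim",np.linalg.norm(l-r),(l+r)/2)
l2,r2=onz(w,(199.8,215),.1475)[:2],onz(w,(320.3,215),.1475)[:2];print("rim",np.linalg.norm(l2-r2),(l2+r2)/2)
d=r2-l2;print("angle",np.degrees(np.arctan2(d[1],d[0])))
p=np.array([.633,-.25]);print("rim lateral in peg frame(nominal)",((l+r)/2-p)@n,"hinge lat",(onz(w,(249.7,90),.14)[:2]-p)@n,"tcp lat",(np.array([.7106,-.2676])-p)@n)
S=load("scene3");
E
```

```text
0.135 hinge [ 0.6332 -0.253 ] tip [ 0.6443 -0.2561] 164.41 diam 0.012346402425561735
0.14 hinge [ 0.6332 -0.2528] tip [ 0.6441 -0.2559] 164.41 diam 0.012085523123746727
0.145 hinge [ 0.6332 -0.2527] tip [ 0.6438 -0.2557] 164.41 diam 0.01182464382193172
rim 0.09080104616079829 [ 0.71027785 -0.26625828]
rim 0.09127052060761116 [ 0.72195473 -0.26927145]
angle 74.92020740854815
rim lateral in peg frame(nominal) -0.004710888007147514 hinge lat 0.0027058283799884235 tcp lat -0.0035016799999999983
```

Emit:
send_rows(moves="0 0 0 0 -0.01 0.05 -1;0 0 0 0 -0.02 0.12 -1;0 0 0 0 -0.03 0.2 -1;0 0 0 0 -0.037 0.25 -1;0 0 0 0 -0.037 0.28 -1;0 0 0 0 -0.037 0.28 -1;0 0 0 0 -0.037 0.28 -1;0 0 0 0 -0.037 0.28 -1;0 0 0 0 -0.037 0.28 -1")

```text
time: 8.48
eef_pos: [0.7087, -0.2755, 0.186]
tcp_rot: [0.132, 0.991, -0.0, 0.0]
contact_force: [-0.4, -0.1, -2.9]
opening: 0.298
finger_force: 40.4
```

```bash
python3 - <<'E'
from h import *
from plant import ctrl
for n in ["scene","wrist"]: 
    c=ctrl.read_camera(n);np.savez(n+"4.npz",**c)
s=ctrl.get_state();print(s["eef_pos"],s["contact_force"],s["wrist_torque"])
u=np.array([-.9646,.2639]);n=np.array([-.2639,-.9646]);h=np.array([.6325,-.2525]);d=s["eef_pos"][:2]-h;print("tcp along,lat",d@u,d@n)
E
```

```text
[ 0.70857687 -0.27546783  0.18565779] [-0.45457545 -0.7707313  -2.80495682] [-0.05531994 -0.03048891 -0.02593387]
tcp along,lat -0.07944495781301844 0.002078083864895827
```

```bash
python3 - <<'E'
from h import *
s,w=[load(n+"4")["image"][:,:,::-1] for n in ["scene","wrist"]]
cv2.imwrite("pics/c4.png",np.hstack([cv2.resize(s[180:260,105:185],(400,400),interpolation=cv2.INTER_CUBIC),cv2.resize(w[0:300,110:410],(400,400))]))
W=load("wrist4");g=cv2.cvtColor(W["image"],cv2.COLOR_RGB2GRAY).astype(int)
for v in (60,75): print(v,g[v,230:275])
for v in (200,215): print(v,g[v,195:220],g[v,300:330])
E
```

```text
60 [138 139 138 136 137 136 136 135 134 137 135 137 141 140 142 143 145 143
 146 148 151 124 120 134 147 152 157 158 162 164 165 166 165 167 167 169
 170 167 160 153 144 134 123 109 101]
75 [144 144 144 145 144 145 145 142 144 142 142 143 142 142 145 146 146 145
 144 143 143 119 119 135 146 155 158 161 164 167 167 167 167 166 169 172
 169 167 161 150 142 130 119  99 133]
200 [143 146 148 148 161 167 167 167 109  63  65  65  65  62  65  66 105 159
 172 155 116 100 101  98  98] [186 186 185 184 186 184 185 185 184 185 185 183 164 104  70  67 133 162
 167 169 154 145 145 146 142 144 141 138 136 134]
215 [142 142 144 145 144 159 168 169 169 121  73  65  65  63  69  72  73  74
  74  73  71  73  72  75 139] [ 72  71  71  73  73  72  71  73  73  73  74  73  73  70  69  87 153 169
 169 164 148 141 139 138 138 139 138 137 136 136]
```

View pics/c4.png

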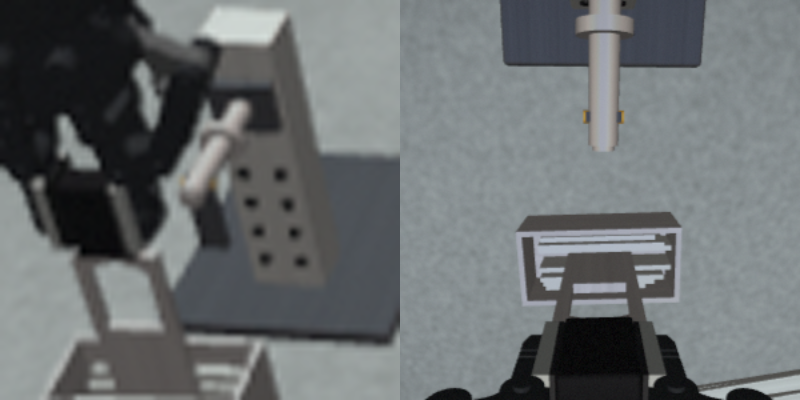

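```bash
python3 - <<'E'
from h import *
w=load("wrist4");u=np.array([-.9646,.2639]);n=np.array([-.2639,-.9646]);h=np.array([.6325,-.2525])
t=np.array([.7086,-.2755])
for z in (.14,.15): 
  for zz,p in ((z,(262.5,75)),(z,(262.3,40))): print("peg",z,((onz(w,p,zz)[:2]-h)@u).round(4),((onz(w,p,zz)[:2]-h)@n).round(4),np.linalg.norm(onz(w,(251,75),z)-onz(w,(274,75),z)))
for p in [(259.7,200),(259.8,215)]: print("rim",((onz(w,p,.0915)[:2]-h)@u).round(4),((onz(w,p,.0915)[:2]-h)@n).round(4))
# grip block centre top: image px of block sides
g=cv2.cvtColor(w["image"],cv2.COLOR_RGB2GRAY).astype(int)
print(g[225,215:305]); print(g[270,205:315])
print(w["cx"],w["extrinsics"].round(3))
E
```

```text
peg 0.14 0.0069 0.0002 0.011843142243443358
peg 0.14 0.0233 0.0004 0.011843142243443358
peg 0.15 0.0066 0.0003 0.011166930684525046
peg 0.15 0.022 0.0005 0.011166930684525046
rim -0.0786 0.0012
rim -0.0907 0.001
[113 112 112 113 111 125 128 130 129 129 130 128  94  74  70  70  72  72
  73  73  73  73  69  69 133 150 163 167 168 168 169 167 168 167 169 170
 168 168 168 167 169 168 167 168 168 169 168 166 168 169 168 168 171 170
 168 168 168 169 169 168 169 170 169 170 170 121  78  71  72  73  71  73
  74  74  74  74 109 158 171 171 171 173 171 171 172 169 173 172 171 173]
[17 15 14 18 16 17 52 67 70 69 71 69 69 69 69 68 67 71 59 29 10 14  9 12
 13 13 11  7 10 10 13  6  7  7  9 10 15  7 10 11  9  7  8 12  5 11  7 13
  8  0  9  2  9 16  6 10  5  7 10 11  7  8  9  9  6  9  9  7  5  7 12 12
 16 10  7 10  5  5  6  7  5  8  5 15 12 14 15 11 12 35 62 70 69 69 69 69
 67 70 70 70 70 61 32 16 21 14 17 16 19 13]
258.77633325873603 [[ 0.261 -0.916 -0.305  0.631]
 [ 0.965  0.248  0.082 -0.254]
 [ 0.    -0.315  0.949  0.315]
 [ 0.     0.     0.     1.   ]]
```

Emit:
send_rows(moves="0 0 0 0.03 0.004 0 -1;0 0 0 0.09 0.004 0 -1;0 0 0 0.16 0.004 0 -1;0 0 0 0.23 0.004 0 -1;0 0 0 0.27 0.004 0 -1;0 0 0 0.29 0.004 0 -1;0 0 0 0.29 0.004 0 -1;0 0 0 0.29 0.004 0 -1")

```text
time: 9.57
eef_pos: [0.653, -0.2596, 0.1854]
tcp_rot: [0.132, 0.991, -0.0, 0.0]
contact_force: [-0.6, 0.3, -2.1]
opening: 0.3
finger_force: 40.5
```

Emit:
send_rows(moves="0 0 0 0.015 0 0 -1;0 0 0 0.03 0 0 -1;0 0 0 0.045 0 0 -1;0 0 0 0.055 0 0 -1;0 0 0 0.06 0 0 -1;0 0 0 0.06 0 0 -1;0 0 0 0.06 0 0 -1")

```text
time: 10.45
eef_pos: [0.6412, -0.2565, 0.1854]
tcp_rot: [0.132, 0.991, -0.0, 0.0]
contact_force: [0.5, -0.4, -2.9]
opening: 0.298
finger_force: 40.4
```

```bash
cat >> h.py <<'E'
def st():
    from plant import ctrl
    s=ctrl.get_state();u=np.array([-.9646,.2639]);n=np.array([-.2639,-.9646]);h=np.array([.6325,-.2525]);d=s["eef_pos"][:2]-h;f=s["contact_force"]
    print("along,lat,z mm",(1e3*np.r_[d@u,d@n,s["eef_pos"][2]]).round(2),"F along,lat,z",np.r_[f[:2]@u,f[:2]@n,f[2]].round(2),"T",s["wrist_torque"].round(3),"yaw",np.degrees(2*np.arctan2(*s["tcp_rot"][1::-1])).round(2))
E
python3 - <<'E'
from h import *
from plant import ctrl
for n in ["scene","wrist"]: 
    c=ctrl.read_camera(n);np.savez(n+"5.npz",**c)
st()
s,w=[load(n+"5")["image"][:,:,::-1] for n in ["scene","wrist"]]
cv2.imwrite("pics/c5.png",np.hstack([cv2.resize(s[180:260,105:185],(400,400),interpolation=cv2.INTER_CUBIC),cv2.resize(w[0:300,110:410],(400,400))]))
E
```

```text
along,lat,z mm [ -9.44   1.52 185.37] F along,lat,z [-0.09 -0.31 -2.78] T [ 0.009  0.008 -0.006] yaw 164.87
```

View pics/c5.png

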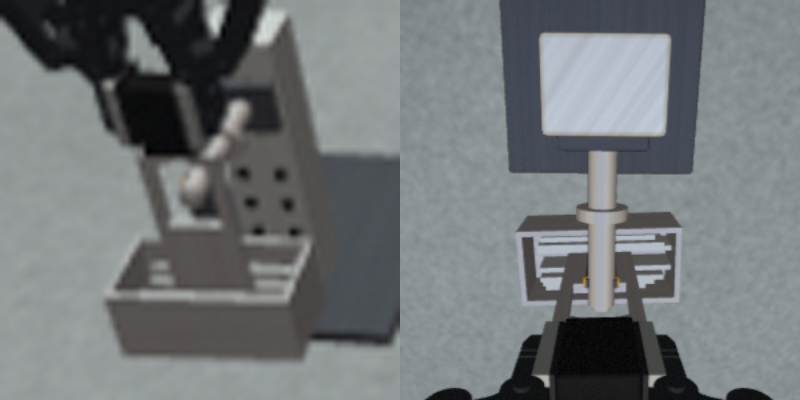

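```bash
python3 - <<'E'
from h import *
w=load("wrist5");u=np.array([-.9646,.2639]);h=np.array([.6325,-.2525])
for v in (211,232): print([((onz(w,(260.7,v),z)[:2]-h)@u*1e3).round(1) for z in (.134,.139,.144)])
for a in (-13,-9.4,-6.9): print(proj(w,[*(h+u*a/1e3),.146]),proj(w,[*(h+u*(a+2.5)/1e3),.160]))
E
```

```text
[np.float64(-0.3), np.float64(1.6), np.float64(3.6)]
[np.float64(-14.4), np.float64(-12.0), np.float64(-9.6)]
[260.98695191 238.7193745 ] [261.19186535 246.18944771]
[261.01850884 233.11814286] [261.2273694  240.17766714]
[261.04065137 229.18793098] [261.25230266 235.9558025 ]
```

```bash
python3 - <<'E'
from h import *
u=np.array([-.9646,.2639]);h=np.array([.6325,-.2525])
for nm,z,ta in (("wrist4",.0913,-79.4),("wrist5",.091,-9.44)):
    w=load(nm)
    g=cv2.cvtColor(w["image"],cv2.COLOR_RGB2GRAY).astype(int)
    print(g[165:235,316],g[165:235,202])
    q=[onz(w,(110+(x-400)*.75,y*.75),z)[:2] for x,y in [(517,231),(681,228),(680,302),(521,304)]]
    a=[(p-h)@u*1e3 for p in q];print(np.round(a,1),np.mean(a),"tcp",ta)
    for b in (238,): print("block bottom front edge", [((onz(w,(261,b),zz)[:2]-h)@u*1e3).round(1) for zz in (.160,.165)])
E
```

```text
[ 73  74  74  72  71 101 172 174 172 160  72  88  86  87  86  88  86  88
  91 108 107 108 106 107 106 107 111 126 128 128 129 127 128 128 128 133
 149 150 149 149 149 150 150 149 152 152 154 152 152 153 153 154 158 156
 159 156 158 162 172 172 172 168 141 141 141 144 145 147 145 145] [126 103  77  73  74  73  71  71  97 167 168 168 154  65  63  73  73  76
  82  83  85  95  96 105 106 108 119 118 120 134 132 136 150 149 154 167
 168 169 169 168 168 169 168 169 169 168 169 169 167 169 169 170 169 169
 170 170 169 170 169 167 168 162 163 164 156 139 141 141 142 142]
[ -58.3  -56.3 -100.1 -101.6] -79.08121489870783 tcp -79.4
block bottom front edge [np.float64(-75.9), np.float64(-73.4)]
[ 73  75  76  74  72 103 174 175 175 163  73  88  87  90  88  88  89  89
  90  93 109 110 108 109 109 109 112 130 130 132 130 131 131 131 131 135
 150 152 152 151 151 153 150 152 157 154 155 157 156 156 156 156 156 159
 160 161 161 165 176 175 175 170 143 143 145 145 141 143 142 144] [125 104  78  73  75  75  73  74  99 172 171 170 158  66  67  74  72  76
  83  84  87  96  99 108 109 109 111 121 123 135 135 139 153 153 157 170
 171 170 171 171 170 171 171 173 172 172 171 172 172 173 174 172 172 171
 172 172 171 171 173 171 171 169 167 167 162 147 146 144 143 141]
[ 11.9  13.8 -29.9 -31.4] -8.899108638112127 tcp -9.44
block bottom front edge [np.float64(-5.6), np.float64(-3.1)]
```

Emit:
send_rows(moves="0 0 0 0.01 0 0 -1;0 0 0 0.02 0 0 -1;0 0 0 0.02 0 0 -1;0 0 0 0.02 0 0.01 -1;0 0 0 0.02 0 0.02 -1;0 0 0 0.02 0 0.025 -1;0 0 0 0.02 0 0.025 -1;0 0 0 0.02 0 0.025 -1")

```text
time: 11.55
eef_pos: [0.6373, -0.2554, 0.1804]
tcp_rot: [0.132, 0.991, -0.0, 0.0]
contact_force: [0.7, -0.2, -2.9]
opening: 0.296
finger_force: 40.4
```

```bash
python3 -c "
from h import *
st()"
```

```text
along,lat,z mm [ -5.4    1.54 180.39] F along,lat,z [-0.7   0.02 -2.92] T [ 0.009 -0.058 -0.003] yaw 164.87
```

Emit:
send_rows(moves="0 0 0 0 0 0.004 -1;0 0 0 0 0 0.008 -1;0 0 0 0 0 0.012 -1;0 0 0 0 0 0.015 -1;0 0 0 0 0 0.015 -1;0 0 0 0 0 0.015 -1")

```text
time: 12.3
eef_pos: [0.6373, -0.2554, 0.1773]
tcp_rot: [0.132, 0.991, -0.0, -0.0]
contact_force: [-0.0, 0.9, -2.7]
opening: 0.296
finger_force: 40.4
```

```bash
python3 -c "
from h import *
st()"
```

```text
along,lat,z mm [ -5.35   1.5  177.34] F along,lat,z [ 0.24 -0.85 -2.71] T [0.063 0.006 0.017] yaw 164.88
```

Emit:
send_rows(moves="0 0 0 0 0 0.005 -1;0 0 0 0 0 0.01 -1;0 0 0 0 0 0.01 -1;0 0 0 0 0 0.01 -1")

```text
time: 12.8
eef_pos: [0.6373, -0.2553, 0.1753]
tcp_rot: [0.132, 0.991, 0.0, -0.0]
contact_force: [0.2, 0.8, -2.2]
opening: 0.298
finger_force: 40.4
```

Emit:
send_rows(moves="0 0 0 0 0 0.005 -1;0 0 0 0 0 0.01 -1;0 0 0 0 0 0.01 -1;0 0 0 0 0 0.01 -1")

```text
time: 13.3
eef_pos: [0.6373, -0.2554, 0.1733]
tcp_rot: [0.132, 0.991, 0.0, -0.0]
contact_force: [0.5, 0.6, -1.7]
opening: 0.299
finger_force: 40.4
```

Emit:
send_rows(moves="0 0 0 0 0 0.005 -1;0 0 0 0 0 0.005 -1;0 0 0 0 0 0.005 -1")

```text
time: 13.68
eef_pos: [0.6372, -0.2554, 0.1723]
tcp_rot: [0.132, 0.991, 0.0, -0.0]
contact_force: [0.3, 0.5, -2.8]
opening: 0.3
finger_force: 40.4
```

Emit:
send_rows(moves="0 0 0 0 0 0.005 -1;0 0 0 0 0 0.005 -1;0 0 0 0 0 0.005 -1")

```text
time: 14.05
eef_pos: [0.6372, -0.2553, 0.1713]
tcp_rot: [0.132, 0.991, 0.0, -0.0]
contact_force: [-0.1, -0.6, -2.7]
opening: 0.301
finger_force: 40.4
```

Emit:
send_rows(moves="0 0 0 0 0 0.005 -1;0 0 0 0 0 0.005 -1;0 0 0 0 0 0.005 -1")

```text
time: 14.42
eef_pos: [0.6373, -0.2554, 0.1703]
tcp_rot: [0.132, 0.991, 0.0, -0.0]
contact_force: [-0.4, -0.4, -2.4]
opening: 0.298
finger_force: 40.4
```

Emit:
send_rows(moves="0 0 0 0 0 0.004 -1;0 0 0 0 0 0.004 -1;0 0 0 0 0 0.004 -1")

```text
time: 14.8
eef_pos: [0.6372, -0.2554, 0.1695]
tcp_rot: [0.132, 0.991, 0.0, -0.0]
contact_force: [0.4, -0.2, -2.2]
opening: 0.296
finger_force: 40.4
```

Emit:
send_rows(moves="0 0 0 0 0 0.004 -1;0 0 0 0 0 0.004 -1;0 0 0 0 0 0.004 -1")

```text
time: 15.18
eef_pos: [0.6373, -0.2554, 0.1687]
tcp_rot: [0.132, 0.991, 0.0, -0.0]
contact_force: [0.2, 0.4, -2.6]
opening: 0.296
finger_force: 40.4
```

```bash
python3 -c "
from h import *
st()"
```

```text
along,lat,z mm [ -5.35   1.5  168.69] F along,lat,z [-0.08 -0.41 -2.57] T [0.019 0.006 0.021] yaw 164.87
```

Emit:
send_rows(moves="0 0 0 0 0 0.004 -1;0 0 0 0 0 0.004 -1;0 0 0 0 0 0.004 -1")

```text
time: 15.55
eef_pos: [0.6373, -0.2554, 0.1681]
tcp_rot: [0.132, 0.991, -0.0, 0.0]
contact_force: [1.0, 0.0, -2.2]
opening: 0.302
finger_force: 40.5
```

Emit:
send_rows(moves="0 0 0 0 0 0.004 -1;0 0 0 0 0 0.004 -1;0 0 0 0 0 0.004 -1")

```text
time: 15.92
eef_pos: [0.6374, -0.2555, 0.1678]
tcp_rot: [0.132, 0.991, -0.0, 0.0]
contact_force: [-1.2, 0.4, 1.4]
opening: 0.294
finger_force: 40.8
```

Emit:
send_rows(moves="0 0 0 0 0 0.004 -1;0 0 0 0 0 0.004 -1;0 0 0 0 0 0.004 -1")

```text
time: 16.3
eef_pos: [0.6375, -0.2555, 0.1676]
tcp_rot: [0.132, 0.991, -0.0, 0.0]
contact_force: [-2.9, 1.8, 5.1]
opening: 0.299
finger_force: 41.4
```

Emit:
send_rows(moves="0 0 0 0 0 -0.006 -1;0 0 0 0 0 -0.006 -1;0 0 0 0 0 -0.006 -1")

```text
time: 16.68
eef_pos: [0.6374, -0.2554, 0.1677]
tcp_rot: [0.132, 0.991, -0.0, 0.0]
contact_force: [-1.8, 0.6, 3.4]
opening: 0.3
finger_force: 41.0
```

```bash
python3 -c "
from h import *
st()"
```

```text
along,lat,z mm [ -5.52   1.54 167.7 ] F along,lat,z [ 1.84 -0.07  3.43] T [0.12  0.235 0.01 ] yaw 164.87
```

Emit:
send_rows(moves="0 0 0 0 0 -0.006 -1;0 0 0 0 0 -0.006 -1;0 0 0 0 0 -0.006 -1;0 0 0 0 0 -0.006 -1")

```text
time: 17.18
eef_pos: [0.637, -0.2551, 0.1679]
tcp_rot: [0.132, 0.991, 0.0, -0.0]
contact_force: [0.9, 1.1, -2.2]
opening: 0.297
finger_force: 40.7
```

```bash
python3 -c "
from h import *
st()"
```

```text
along,lat,z mm [ -5.06   1.3  167.94] F along,lat,z [-0.54 -1.29 -2.24] T [ 0.012 -0.109 -0.021] yaw 164.88
```

Emit:
send_rows(moves="0 0 0 0 0 0.002 -1;0 0 0 0.01 0 0.002 -1;0 0 0 0.02 0 0.002 -1;0 0 0 0.03 0 0.002 -1;0 0 0 0.04 0 0.002 -1;0 0 0 0.05 0 0.002 -1;0 0 0 0.05 0 0.002 -1;0 0 0 0.05 0 0.002 -1")

```text
time: 18.18
eef_pos: [0.6276, -0.2528, 0.1683]
tcp_rot: [0.132, 0.991, -0.0, -0.0]
contact_force: [0.2, 1.0, -2.9]
opening: 0.298
finger_force: 40.5
```

```bash
python3 -c "
from h import *
st()"
```

```text
along,lat,z mm [  4.69   1.56 168.29] F along,lat,z [ 0.12 -1.05 -2.89] T [-0.033 -0.031  0.03 ] yaw 164.87
```

Emit:
send_rows(moves="0 0 0 0 0 0.002 -1;0 0 0 0 0 0.002 -1;0 0 0 0 0 0.002 -1")

```text
time: 18.55
eef_pos: [0.6277, -0.2528, 0.168]
tcp_rot: [0.132, 0.991, -0.0, 0.0]
contact_force: [0.6, -1.2, -1.8]
opening: 0.297
finger_force: 40.5
```

Emit:
send_rows(moves="0 0 0 0 0 0.002 -1;0 0 0 0 0 0.002 -1;0 0 0 0 0 0.002 -1")

```text
time: 18.92
eef_pos: [0.6277, -0.2528, 0.168]
tcp_rot: [0.132, 0.991, -0.0, 0.0]
contact_force: [-0.8, 0.5, 0.4]
opening: 0.297
finger_force: 40.6
```

```bash
python3 - <<'E'
from h import *
from plant import ctrl
st()
c=ctrl.read_camera("scene");np.savez("scene6.npz",**c)
w=ctrl.read_camera("wrist");np.savez("wrist6.npz",**w);st()
cv2.imwrite("pics/c6.png",np.hstack([cv2.resize(c["image"][180:260,105:185,::-1],(400,400),interpolation=cv2.INTER_CUBIC),cv2.resize(w["image"][100:300,160:360,::-1],(400,400))]))
E
```

```text
along,lat,z mm [  4.52   1.57 167.96] F along,lat,z [ 0.93 -0.27  0.38] T [-0.003  0.164 -0.018] yaw 164.87
along,lat,z mm [  4.5    1.55 167.95] F along,lat,z [ 0.96 -0.25 -0.23] T [0.057 0.135 0.03 ] yaw 164.88
```

View pics/c6.png

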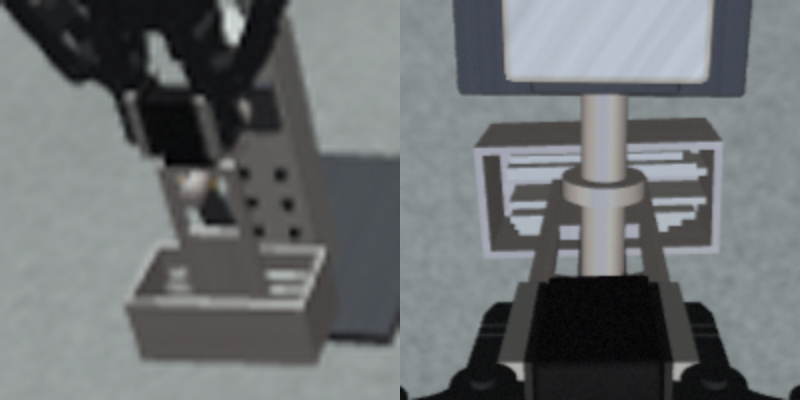

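Emit:
send_rows(moves="0 0 0 0.01 0 -0.001 -1;0 0 0 0.02 0 -0.001 -1;0 0 0 0.03 0 -0.001 -1;0 0 0 0.04 0 -0.001 -1;0 0 0 0.05 0 -0.001 -1;0 0 0 0.05 0 -0.001 -1;0 0 0 0.05 0 -0.001 -1")

```text
time: 19.9
eef_pos: [0.6178, -0.2501, 0.1679]
tcp_rot: [0.132, 0.991, 0.0, -0.0]
contact_force: [-0.1, 2.2, 1.0]
opening: 0.299
finger_force: 40.8
```

```bash
python3 -c "
from h import *
st()"
```

```text
along,lat,z mm [ 14.83   1.52 167.89] F along,lat,z [ 0.69 -2.09  0.97] T [ 0.251 -0.103 -0.052] yaw 164.88
```

Emit:
send_rows(moves="0 0 0 0 0.004 -0.002 -1;0 0 0 0.01 0.004 -0.002 -1;0 0 0 0.02 0.004 -0.002 -1;0 0 0 0.03 0.004 -0.002 -1;0 0 0 0.04 0.004 -0.002 -1;0 0 0 0.04 0.004 -0.002 -1;0 0 0 0.04 0.004 -0.002 -1")

```text
time: 20.78
eef_pos: [0.61, -0.2471, 0.1678]
tcp_rot: [0.132, 0.991, 0.0, -0.001]
contact_force: [-0.4, 1.4, -2.6]
opening: 0.296
finger_force: 40.6
```

```bash
python3 -c "
from h import *
st()"
```

```text
along,lat,z mm [ 23.15   0.78 167.76] F along,lat,z [ 0.79 -1.23 -2.61] T [ 0.1    0.102 -0.049] yaw 164.88
```

Emit:
send_rows(moves="0 0 0 0.005 0 0.001 -1;0 0 0 0.01 0 0.001 -1;0 0 0 0.01 0 0.001 -1;0 0 0 0.01 0 0.001 -1")

```text
time: 21.28
eef_pos: [0.6084, -0.2468, 0.1679]
tcp_rot: [0.132, 0.991, -0.0, -0.0]
contact_force: [0.2, -0.3, -3.4]
opening: 0.3
finger_force: 40.6
```

```bash
python3 -c "
from h import *
st()"
```

```text
along,lat,z mm [ 24.72   0.85 167.88] F along,lat,z [-0.26  0.24 -3.42] T [ 0.014 -0.012 -0.015] yaw 164.88
```

Emit:
send_rows(moves="0 0 0 0.004 0 0 -1;0 0 0 0.008 0 0 -1;0 0 0 0.008 0 0 -1")

```text
time: 21.65
eef_pos: [0.6069, -0.2463, 0.1679]
tcp_rot: [0.132, 0.991, -0.0, -0.0]
contact_force: [-0.9, 0.9, -3.2]
opening: 0.299
finger_force: 40.6
```

```bash
python3 -c "
from h import *
st()"
```

```text
along,lat,z mm [ 26.34   0.81 167.91] F along,lat,z [ 1.06 -0.63 -3.17] T [ 0.002  0.021 -0.005] yaw 164.87
```

Emit:
send_rows(moves="0 0 0 0.004 0 0.002 -1;0 0 0 0.006 0 0.003 -1;0 0 0 0.008 0 0.003 -1;0 0 0 0.008 0 0.003 -1")

```text
time: 22.15
eef_pos: [0.6062, -0.2462, 0.1678]
tcp_rot: [0.132, 0.991, -0.0, 0.001]
contact_force: [3.7, 0.1, -1.6]
opening: 0.305
finger_force: 40.4
```

```bash
python3 -c "
from h import *
st()"
```

```text
along,lat,z mm [ 27.03   0.84 167.83] F along,lat,z [-3.53 -1.12 -1.62] T [-0.068 -0.641 -0.056] yaw 164.86
```

Emit:
send_rows(moves="0 0 0 0.003 0 0 -1;0 0 0 0.006 0 0 -1;0 0 0 0.006 0 0 -1")

```text
time: 22.52
eef_pos: [0.606, -0.2461, 0.1679]
tcp_rot: [0.132, 0.991, -0.001, 0.003]
contact_force: [6.9, -2.2, -3.2]
opening: 0.3
finger_force: 40.2
```

```bash
python3 - <<'E'
from h import *
from plant import ctrl
st()
c=ctrl.read_camera("scene");np.savez("scene7.npz",**c)
w=ctrl.read_camera("wrist");np.savez("wrist7.npz",**w);st()
cv2.imwrite("pics/c7.png",np.hstack([cv2.resize(c["image"][180:260,105:185,::-1],(400,400),interpolation=cv2.INTER_CUBIC),cv2.resize(w["image"][100:300,160:360,::-1],(400,400))]))
E
```

```text
along,lat,z mm [ 27.29   0.83 167.89] F along,lat,z [-7.22  0.32 -3.18] T [-0.259 -1.244 -0.023] yaw 164.85
along,lat,z mm [ 27.31   0.82 167.88] F along,lat,z [-6.99 -0.43 -3.91] T [-0.204 -1.275 -0.036] yaw 164.85
```

View pics/c7.png

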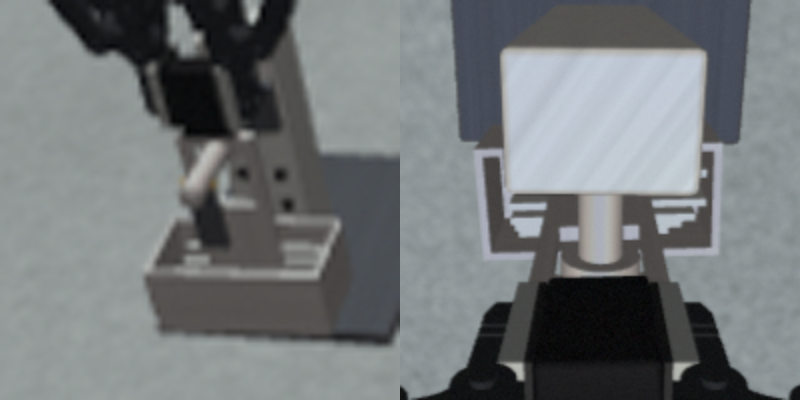

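Emit:
send_rows(moves="0 0 0 -0.01 0 0 -1;0 0 0 -0.02 0 0 -1;0 0 0 -0.035 0 0 -1;0 0 0 -0.05 0 0 -1;0 0 0 -0.065 0 0 -1;0 0 0 -0.08 0 0 -1;0 0 0 -0.09 0 0 -1;0 0 0 -0.095 0 0 -1;0 0 0 -0.095 0 0 -1")

```text
time: 23.75
eef_pos: [0.6228, -0.2506, 0.1674]
tcp_rot: [0.132, 0.991, -0.0, 0.0]
contact_force: [-2.5, 1.9, 3.4]
opening: 0.302
finger_force: 41.1
```

```bash
python3 -c "
from h import *
st()"
```

```text
along,lat,z mm [  9.84   0.77 167.43] F along,lat,z [ 2.9  -1.2   3.38] T [0.263 0.431 0.026] yaw 164.87
```

Emit:
send_rows(moves="0 0 0 0 0 -0.003 -1;0 0 0 -0.005 0 -0.003 -1;0 0 0 -0.01 0 -0.003 -1;0 0 0 -0.015 0 -0.003 -1;0 0 0 -0.015 0 -0.003 -1")

```text
time: 24.38
eef_pos: [0.6257, -0.2514, 0.1676]
tcp_rot: [0.132, 0.991, -0.0, 0.0]
contact_force: [-0.3, 0.4, -0.8]
opening: 0.295
finger_force: 40.8
```

```bash
python3 -c "
from h import *
st()"
```

```text
along,lat,z mm [  6.88   0.76 167.58] F along,lat,z [ 0.37 -0.35 -0.81] T [ 0.224  0.143 -0.001] yaw 164.87
```

Emit:
send_rows(moves="0 0 0 -0.004 0 0 -1;0 0 0 -0.008 0 0 -1;0 0 0 -0.008 0 0 -1;0 0 0 -0.008 0 0 -1")

```text
time: 24.88
eef_pos: [0.6271, -0.2518, 0.1677]
tcp_rot: [0.132, 0.991, -0.0, 0.0]
contact_force: [-0.0, 1.5, -1.6]
opening: 0.299
finger_force: 40.6
```

```bash
python3 -c "
from h import *
st()"
```

```text
along,lat,z mm [  5.36   0.74 167.72] F along,lat,z [ 0.4  -1.4  -1.63] T [0.129 0.036 0.045] yaw 164.87
```

Emit:
send_rows(moves="0 0 0 -0.004 0 0 -1;0 0 0 -0.006 0 0 -1;0 0 0 -0.006 0 0 -1")

```text
time: 25.25
eef_pos: [0.6278, -0.252, 0.1677]
tcp_rot: [0.132, 0.991, 0.0, -0.001]
contact_force: [-2.2, 0.6, -1.1]
opening: 0.3
finger_force: 40.5
```

```bash
python3 -c "
from h import *
st()"
```

```text
along,lat,z mm [  4.66   0.78 167.73] F along,lat,z [ 2.24  0.02 -1.13] T [0.159 0.442 0.013] yaw 164.87
```

Emit:
send_rows(moves="0 0 0 -0.003 0 0 -1;0 0 0 -0.005 0 0 -1;0 0 0 -0.005 0 0 -1;0 0 0 -0.005 0 0 -1")

```text
time: 25.75
eef_pos: [0.6284, -0.2522, 0.1677]
tcp_rot: [0.132, 0.991, 0.0, -0.001]
contact_force: [-4.2, 0.6, -0.2]
opening: 0.295
finger_force: 40.6
```

```bash
python3 -c "
from h import *
st()"
```

```text
along,lat,z mm [  4.04   0.75 167.65] F along,lat,z [ 4.17  0.53 -0.16] T [ 0.282  1.102 -0.003] yaw 164.88
```

Emit:
send_rows(moves="0 0 0 0.003 0 0 -1;0 0 0 0.008 0 0 -1;0 0 0 0.012 0 0 -1;0 0 0 0.012 0 0.001 -1;0 0 0 0.012 0 0.001 -1;0 0 0 0.012 0 0.001 -1")

```text
time: 26.5
eef_pos: [0.6273, -0.2519, 0.1679]
tcp_rot: [0.132, 0.991, -0.0, 0.001]
contact_force: [0.2, -0.5, -3.6]
opening: 0.295
finger_force: 40.4
```

```bash
python3 -c "
from h import *
st()"
```

```text
along,lat,z mm [  5.18   0.8  167.94] F along,lat,z [-0.33  0.41 -3.55] T [0.042 0.068 0.028] yaw 164.87
```

Emit:
send_rows(moves="0 0 0 0 0 0.003 -1;0 0 0 0 0 0.004 -1;0 0 0 0 0 0.004 -1;0 0 0 0 0 0.004 -1", newtons=20)

```text
time: 27.0
eef_pos: [0.6273, -0.2519, 0.1676]
tcp_rot: [0.132, 0.991, -0.0, 0.001]
contact_force: [-0.1, -0.6, 0.5]
opening: 0.299
finger_force: 40.6
```

```bash
python3 -c "
from h import *
st()"
```

```text
along,lat,z mm [  5.2    0.82 167.62] F along,lat,z [-0.02  0.59  0.52] T [ 0.065  0.039 -0.004] yaw 164.87
```

Resting on the peg; open slowly.

Emit:
send_rows(moves="0 0 0 0 0 0 -0.38;0 0 0 0 0 0 -0.35;0 0 0 0 0 0 -0.3;0 0 0 0 0 0 -0.2;0 0 0 0 0 0 -0.1;0 0 0 0 0 0 0.1;0 0 0 0 0 0 0.2;0 0 0 0 0 0 0.3;0 0 0 0 0 0 0.3;0 0 0 0 0 0 0.3")

```text
time: 28.25
eef_pos: [0.6268, -0.2517, 0.1669]
tcp_rot: [0.132, 0.991, 0.0, -0.0]
contact_force: [0.1, 0.2, -0.5]
opening: 0.651
finger_force: 0.0
```

```bash
python3 - <<'E'
from h import *
from plant import ctrl
st()
c=ctrl.read_camera("scene");w=ctrl.read_camera("wrist")
cv2.imwrite("pics/c8.png",np.hstack([cv2.resize(c["image"][180:260,105:185,::-1],(400,400),interpolation=cv2.INTER_CUBIC),cv2.resize(w["image"][100:300,160:360,::-1],(400,400))]))
E
```

```text
along,lat,z mm [  5.66   0.73 166.9 ] F along,lat,z [-0.06 -0.2  -0.52] T [0.054 0.066 0.022] yaw 164.88
```

View pics/c8.png

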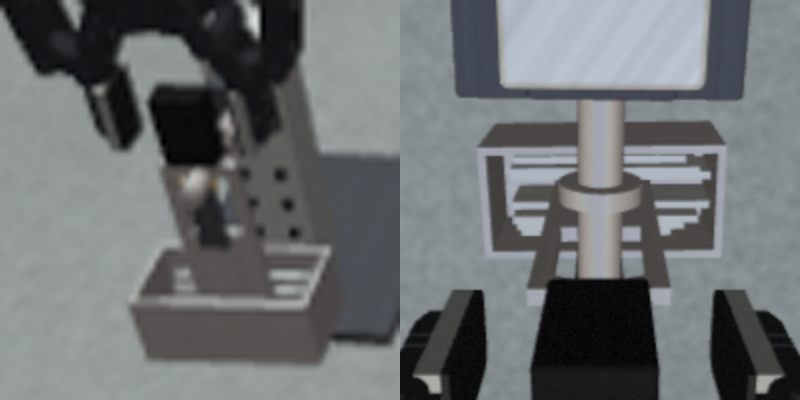

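The tote hangs upright on the peg. The flap is down at crop (210,220), in front of the plate, and the fingers are clear of the grip on both sides. I'll retreat straight up.

Emit:
send_rows(moves="0 0 0 0 0 -0.03 0.3;0 0 0 0 0 -0.1 0.3;0 0 0 0 0 -0.2 0.3;0 0 0 0 0 -0.3 0.3;0 0 0 0 0 -0.4 0.3;0 0 0 0 0 -0.5 0.3;0 0 0 0 0 -0.5 0.3;0 0 0 0 0 -0.5 0.3;0 0 0 0 0 -0.5 0.3;0 0 0 0 0 -0.5 0.3;0 0 0 0 0 -0.5 0.3;0 0 0 0 0 -0.5 0.3")

```text
time: 29.85
eef_pos: [0.6268, -0.2517, 0.2668]
tcp_rot: [0.132, 0.991, 0.0, -0.0]
contact_force: [-0.4, -0.2, -1.0]
opening: 0.648
finger_force: 0.0
```

```bash
python3 - <<'E'
from h import *
from plant import ctrl
a=ctrl.read_camera("scene")["image"].astype(int);b=ctrl.read_camera("scene")["image"].astype(int)
r=np.s_[195:260,120:180];print("motion",np.abs(a[r]-b[r]).mean())
print(ctrl.sign_off())
E
```

```text
motion 0.39034188034188033
the job is handed in; nothing more can be done
None
```

The tote hangs upright on the peg with the flap shut; drawing it back met the flap at about 4 N, and I let go, backed off and handed the job in at about 30 s (no verdict was returned).

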